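# Refit a spool-rack spindle by feel

### The arm

A 6-joint arm with a two-finger parallel gripper is mounted at the origin on the work surface. World frame = base frame: x ahead of the robot, y to its left, z up, the work surface at z = 0. Lengths are in mm, angles in rad, forces in N, time in s.
With the tool pointing down it reaches from about 425 to 925 mm from the base axis. Payload 12.5 kg.
Tool frame: the origin (TCP) lies midway between the tips of the shut fingers; the grasp point (between the pads) lies 19 mm behind it; z points along the fingers, x is the direction in which the jaws open and shut, and the axes are right-handed (so a half turn about z gives the same grasp; the last joint's range is limited). The gripper opens to 85 mm and grips with 20 to 120 N. Pads are 22 mm wide; open, the fingers measure 114 mm over their backs; the gripper's body (76 mm by 85 mm) begins 54 mm behind the grasp point. The pads swing forward as they close: fully open they stand 13 mm farther back than shut.
Start: joints at [1.058, 0.491, 1.559, -0, 1.092, -0.106], TCP at [247.28, 574.019, 231.327] pointing down, gripper open.
Joint ranges: [-3.1, 3.1], [-0.84, 2.19], [0.05, 2.79], [-1.13, 4.28], [0.06, 2.93], [-2.69, 2.69]. Speed limits (rad/s): [2.22, 2.22, 2.79, 3.14, 3.14, 3.14].

### API

Orientations are given as a unit quaternion [w, x, y, z].
In Python, from bench import r, read_camera, spot_in, mark_of gives the robot as it stands. The module is installed in compiled form; this text tells all that it offers.
- The arm moves only by the shell command python3 -m crank 'ROWS'. ROWS is JSON, a list of rows, each a list of 3 entries, a list of its own where there are three numbers: the shift along the world's x, y, z in cm, then the turn, a rotation vector about the world's x, y, z in degrees, then the closure, from 0 (fully open) to 1 (shut). A call has 1 to 20 rows; each row is the pose to reach, as a shift and turn from the pose commanded when the call began; what a row does not reach only later rows make up. A row lasts 1/8 s, in which the tool goes at most 62.5 mm and 10.7 degrees, less where a joint would pass 70% of its speed; a pose out of reach is approached as far as the arm can. A call with a gripper value outside its range is refused whole. The fingers move at their own pace and stop on an object; the grip force is fixed at half the most. Time passes only in rows, so rows that repeat a pose let the fingers close. It gives the time, the measured TCP pose, the force and the opening at its end, in the units of the state.
- r.get_state(): the state, without advancing time (a new reading comes with each control period).
- read_camera(name): name is "scene" or "top" or "wrist"; returns a dict with "color" (420x560x3 uint8, red, green, blue), "camera_matrix" (3x3 intrinsics, pixels), "D" ([k1, k2, p1, p2, k3] as OpenCV has them; the pictures are not rectified), "rvec" (rotation vector, rad) and "tvec" (3), from world to camera coordinates, as OpenCV has them. Camera axes: x right, y down, z forward; pixel columns grow to the right and rows downward; lengths in mm; the calibration is good to about 2 mm. A picture is of the moment at which its call begins. There is no depth.
- r.finish_job(): hands the job in, once; it reports no verdict.
Trained networks look in a picture, given as the dict that the camera call returned (one of the last four; its "shot" number tells which), for a name from the list of things; names that differ only in an ending like _2 or _b are one class to them, and where a whole thing is asked for, a point or a joint stands for the part that bears it (a point fixed in the world has none). Each returns a list of dicts, best first, with "confidence" (0 to 1); they miss things now and then, are a little off and sometimes report something else, mostly with a low value. They report only what shows in the picture. A call takes as long as a camera call. They do not tell look-alikes from the thing itself.
- spot_in(picture, target): "point" ([column, row] in pixels, amid what is visible of it).
- mark_of(picture, target): "point" ([column, row] in pixels: a listed point, or the origin of a listed thing).
The state is a dict: "clock": time; "joint_pos": joint angles; "dq": joint speeds; "effort": joint torques, N m; "ee_pos": TCP position; "tool_rot": TCP orientation; "wrist_force": force on the tool from outside, world axes, zero at the start; "torque": the same for the moment, N m; "grip_width": opening from 0.0 (shut) to 1.0 (fully open).
Only numpy, scipy, OpenCV 4.12 (cv2) and the standard library are available. Lean on these libraries where they do the work, as an engineer would, in place of code of your own. Each camera call takes 0.05 s, during which the arm holds its last target.

### The job

One station of the spool rack has lost its spindle. Take the spare spindle out of the wooden spares block, feel gently for the bore in the empty socket block without bearing down hard on it, and press the spindle straight in past the spring catch until its seat disc lies flush on the block. Let go of it and leave the other things on the table where they are.

Things in the scene. Friction and masses are not known exactly. Their poses are not given: they have to be found in the camera images.
- rack: spool rack's fixed aluminium rail, 96 x 370 x 18 mm; origin under its centre, z up, y along its row. On it three grey stations 115 mm apart along y. Two carry a fixed spindle, one of these with a cone 62 mm across, its top 158 mm above the table. The third, at either end or in the middle, is empty
- station: foot of the empty station: fixed grey plate 130 x 104 x 10 mm; origin at the centre of its underside (18 mm above the table), z up, x across the rack, y along its row. It carries the socket block, 90 x 84 x 34 mm, plain grey plastic, flat top 48 mm above this origin. The block is clamped by hand, up to 4 mm off the foot's centre along x and up to 4 mm along y, not turned
- over_foot (a point): point straight above the foot's centre at the height of the socket block's flat top (66 mm above the table); axes as the foot's. The only open bore is at the centre of the block, so up to 4 mm from here along x and along y: upright, 15 mm across, blind, 28 mm deep, sharp-edged. A spring ball 13 mm down stands 2.5 mm out of its wall: passing it takes a push of about 5 to 12 N
- spindle_post (a point): spare spindle, aluminium with a black disc, about 0.11 kg, upright in the spares block, disc resting on its top. From its foot up: shank 14 mm across, 24 long, square end; seat disc 40 across, 6 thick; round post 16 across, 54 tall. Point on the axis, 55 mm above the foot, 25 above the disc's upper face, 29 below the post's top; z up. Fully home it is 31 mm above the socket block's top
- spares: fixed wooden spares block, 70 x 120 x 36 mm; origin at the centre of its underside, z up, long side along y. The spindle stands in its middle hole, 20 mm across, 28 mm deep
- screwdriver: screwdriver lying on the table; bystander
- reel: empty white plastic reel, 42 mm across, 58 mm tall, standing; origin under its centre; bystander
- oil: small clear oil bottle, 42 mm across, 110 mm tall; origin under its centre; bystander
- tin: flat metal tin, 72 mm across, 40 mm tall; origin under its centre; bystander
- clapper: tailor's wooden clapper, a block 230 x 62 x 46 mm lying flat; origin under its centre; bystander
- bobbin: steel bobbin, 23 mm across, 12 mm tall, lying flat; origin under its centre; bystander
- wrench: wrench lying on the table; bystander
Things that resemble listed ones, but are neither listed nor needed, are in the scene too. What is shaped like the part that bears spindle_post but purple or red is not meant.

How it is judged:
By the outcome, as a careful person would: the job done as asked, in the order asked, and still so for the second after the job is handed in, with the robot touching nothing.
It also fails if it takes over 54 s, if anything falls off the work surface, if the arm or the gripper's body presses on something with over 40 N, if the wrist force passes 120 N, or if a joint passes its speed limit or range.

## Working session

There is one attempt and no reset: what is moved stays moved. The work goes in short steps, Python scripts to look and compute and a shell command to move; the robot and the scene stay as the last step left them, time stands still between calls to the robot, and variables do not carry over. Pictures are saved under pics/ and viewed, and the job is handed in when it is done.

```bash
mkdir -p pics; cat > h.py <<'E'
import numpy as np, cv2
from bench import r, read_camera, spot_in, mark_of
def ray(p,px):
    R,_=cv2.Rodrigues(np.array(p["rvec"],float)); t=np.array(p["tvec"],float).ravel()
    u=cv2.undistortPoints(np.array([[px]],float),np.array(p["camera_matrix"],float),np.array(p["D"],float)).ravel()
    d=R.T@np.array([u[0],u[1],1.]); return -R.T@t, d/np.linalg.norm(d)
def at_z(p,px,z):
    o,d=ray(p,px); return o+d*(z-o[2])/d[2]
def tri(rays):
    A=np.zeros((3,3));b=np.zeros(3)
    for o,d in rays:
        M=np.eye(3)-np.outer(d,d);A+=M;b+=M@o
    x=np.linalg.solve(A,b); return x,[round(float(np.linalg.norm((np.eye(3)-np.outer(d,d))@(x-o))),1) for o,d in rays]
def proj(p,X):
    return cv2.projectPoints(np.array([X],float).reshape(-1,1,3),np.array(p["rvec"],float),np.array(p["tvec"],float),np.array(p["camera_matrix"],float),np.array(p["D"],float))[0].reshape(-1,2)
def save(p,n): cv2.imwrite("pics/"+n,cv2.cvtColor(p["color"],cv2.COLOR_RGB2BGR))
E
python3 - <<'E'
from h import *
s=r.get_state();print(s)
for n in["scene","top","wrist"]:
    p=read_camera(n);save(p,n+"0.png");print(n,ray(p,(280,210)))
    for t in["over_foot","station","spindle_post","spares","rack"]:
        print(t,[(np.round(q["point"]).tolist(),round(q["confidence"],2)) for q in mark_of(p,t)[:4]])
E
```

```text
{'clock': 0.0, 'joint_pos': array([ 1.05840077e+00,  4.91580924e-01,  1.55946049e+00,  5.62874524e-05,
        1.09171212e+00, -1.05587609e-01]), 'dq': array([-0.00049995,  0.00023082,  0.00080977, -0.0002466 , -0.00182692,
        0.0006276 ]), 'effort': array([-6.04631041e-04, -6.18458462e+01, -2.61594647e+01, -6.95672588e-05,
        4.02703299e-03, -3.73813032e-05]), 'ee_pos': array([247.14581108, 573.80674413, 230.7106668 ]), 'tool_rot': array([ 2.43996062e-04,  8.35375121e-01,  5.49679970e-01, -5.27257571e-04]), 'wrist_force': array([0.31312737, 0.29683518, 0.45554378]), 'torque': array([-0.02378562,  0.04493535, -0.01849182]), 'grip_width': 0.998035009866643}
scene (array([1459.9862668 ,  422.76399736,  794.59739773]), array([-0.75641238, -0.30855161, -0.57674624]))
over_foot [([272.0, 227.0], 0.83), ([201.0, 194.0], 0.59)]
station [([272.0, 241.0], 0.57)]
spindle_post [([200.0, 175.0], 0.54), ([203.0, 161.0], 0.5), ([231.0, 185.0], 0.43)]
spares [([200.0, 196.0], 0.69)]
rack [([273.0, 246.0], 0.8)]
top (array([ 304.54514207,   28.57019253, 1094.97163292]), array([ 0.1856048 , -0.01075304, -0.98256564]))
over_foot [([271.0, 174.0], 0.58)]
station [([266.0, 181.0], 0.71)]
spindle_post [([356.0, 232.0], 0.73), ([383.0, 135.0], 0.68), ([411.0, 242.0], 0.65), ([425.0, 282.0], 0.6)]
spares [([398.0, 242.0], 0.56)]
rack [([266.0, 179.0], 0.71)]
wrist (array([174.92991085, 605.05899696, 373.33327491]), array([ 0.28906927, -0.11708127, -0.95012153]))
over_foot []
station [([218.0, 274.0], 0.29)]
spindle_post []
spares []
rack []
```

View pics/scene0.png

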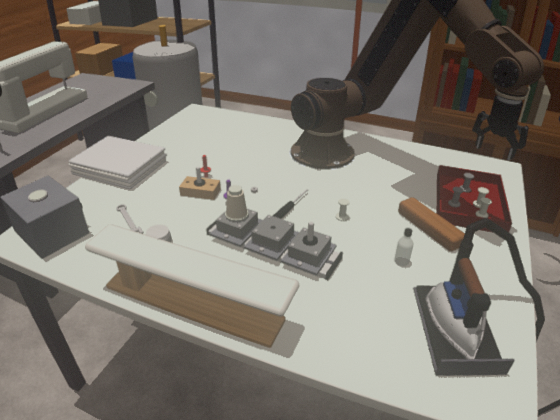

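View pics/top0.png

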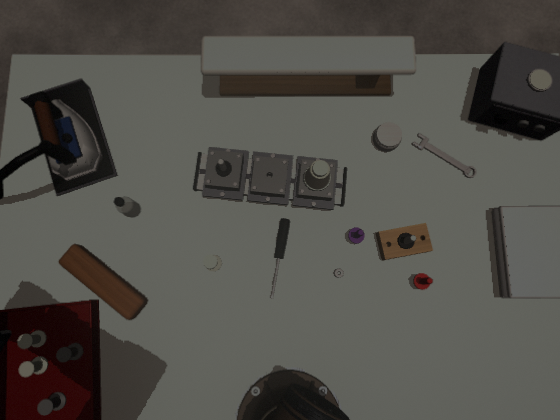

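View pics/wrist0.png

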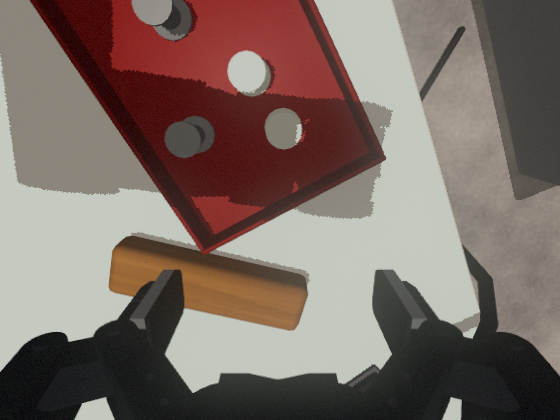

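The spares block shows at scene (200,187) and top (405,241). Three things look like the spindle: purple at top (356,235), red at top (424,281), and an aluminium one with a black disc in the wooden block at top (408,241). The last fits the description. The empty station is the middle one, at top (270,176). I'll confirm both in an enlarged crop.

```bash
python3 - <<'E'
from h import *
a=read_camera("scene");b=read_camera("top")
A=cv2.resize(a["color"][140:280,150:350],None,fx=3,fy=3,interpolation=2)[:, :600]
B=cv2.resize(b["color"][200:300,330:450],None,fx=4,fy=4,interpolation=2)
C=cv2.resize(b["color"][140:215,190:350],None,fx=4,fy=4,interpolation=2)
for n,i in(("cA",A),("cB",B),("cC",C)): cv2.imwrite(f"pics/{n}.png",i[:,:,::-1])
print("foot by top z66",at_z(b,(270.5,174.5),66),"scene z66",at_z(a,(272,227),66))
for t in ["spares","spindle_post","over_foot","station","rack","reel","oil","tin","clapper","bobbin","screwdriver","wrench"]:
  for n,p in(("s",a),("t",b)):
    q=mark_of(p,t)
    print(t,n,[(np.round(x["point"],1).tolist(),round(x["confidence"],2),np.round(at_z(p,x["point"],{"over_foot":66,"station":18,"spindle_post":67}.get(t,0)))[:2].tolist()) for x in q[:4]])
E
```

```text
foot by top z66 [587.55079501  40.02760933  66.        ] scene z66 [587.47771826  43.65901184  66.        ]
spares s [([197.7, 195.4], 0.57, [447.0, -285.0]), ([289.8, 208.1], 0.57, [396.0, 22.0])]
spares t [([400.5, 241.9], 0.75, [428.0, -288.0])]
spindle_post s [([198.3, 170.6], 0.58, [402.0, -303.0]), ([204.6, 162.3], 0.56, [345.0, -312.0]), ([226.1, 188.1], 0.55, [462.0, -166.0])]
spindle_post t [([355.8, 235.5], 0.75, [436.0, -163.0]), ([409.2, 238.3], 0.69, [429.0, -290.0]), ([423.7, 281.7], 0.57, [327.0, -317.0])]
over_foot s [([270.1, 229.1], 0.72, [598.0, 43.0])]
over_foot t [([269.6, 172.3], 0.63, [593.0, 42.0])]
station s [([271.5, 243.2], 0.71, [599.0, 47.0]), ([399.4, 261.2], 0.22, [536.0, 392.0])]
station t [([267.0, 179.3], 0.66, [588.0, 50.0])]
rack s [([275.1, 249.4], 0.58, [600.0, 58.0])]
rack t []
reel s [([341.8, 221.2], 0.54, [399.0, 194.0])]
reel t [([211.8, 261.8], 0.54, [380.0, 188.0])]
oil s [([398.8, 261.1], 0.65, [514.0, 389.0])]
oil t [([134.8, 210.2], 0.81, [513.0, 388.0])]
tin s [([155.8, 243.8], 0.76, [712.0, -265.0])]
tin t [([403.0, 243.6], 0.7, [423.0, -294.0])]
clapper s [([426.1, 228.9], 0.56, [336.0, 441.0])]
clapper t [([104.6, 279.3], 0.97, [339.0, 452.0]), ([269.7, 172.0], 0.54, [612.0, 43.0])]
bobbin s [([400.4, 261.5], 0.71, [514.0, 394.0]), ([250.8, 192.1], 0.53, [360.0, -132.0])]
bobbin t [([336.5, 272.8], 0.37, [351.0, -124.0])]
screwdriver s [([269.7, 242.9], 0.63, [579.0, 33.0]), ([290.0, 208.2], 0.54, [396.0, 23.0])]
screwdriver t [([281.4, 259.7], 0.78, [384.0, 14.0]), ([133.5, 207.2], 0.52, [520.0, 392.0])]
wrench s [([128.2, 217.3], 0.54, [640.0, -423.0])]
wrench t [([444.7, 158.8], 0.76, [646.0, -417.0])]
```

View pics/cA.png

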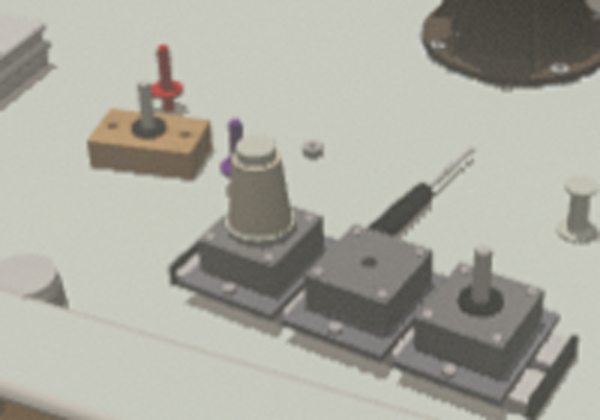

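View pics/cB.png

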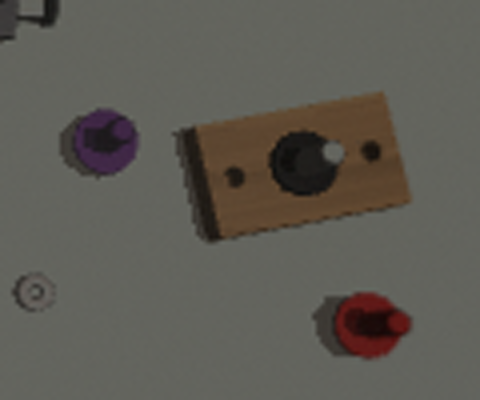

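View pics/cC.png

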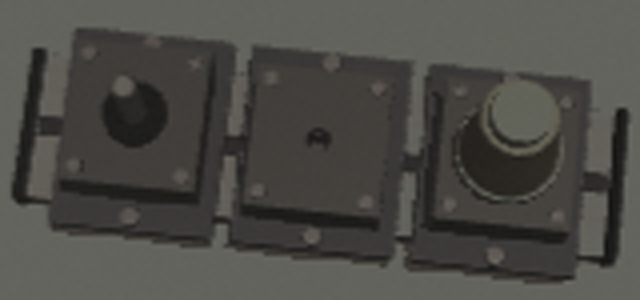

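The crops confirm it. The aluminium spindle with the black disc stands in the wooden block (top ~(406,240)). The middle station is empty, with its bore at top (269.5,174.7) and scene (273,227). Next I compute positions.

```bash
python3 - <<'E'
from h import *
a=read_camera("scene");b=read_camera("top")
f=lambda x,y,ox,oy,s:(ox+(x+.5)/s-.5,oy+(y+.5)/s-.5)
P=lambda *k:np.round(at_z(*k),1)
print("bore t",P(b,f(318,139,190,140,4),66),"s",P(a,f(370,262,150,140,3),66))
print("posttop t",P(b,f(333,152,330,200,4),96),"s",P(a,f(145,86,150,140,3),96))
print("disc t",P(b,f(304,162,330,200,4),42),"s",P(a,f(148,127,150,140,3),42))
print("block corners t",[P(b,f(*c,330,200,4),36)[:2] for c in((195,128),(383,93),(411,201),(219,240))])
print("red t",P(b,f(368,326,330,200,4),25)[:2],"purple",P(b,f(104,142,330,200,4),25)[:2])
print("sock corners t",[P(b,f(*c,190,140,4),66)[:2] for c in((252,68),(394,78),(382,216),(240,205))])
print("disc left st",P(b,f(134,113,190,140,4),72)," cone base",P(b,f(508,153,190,140,4),72))
E
```

```text
bore t [587.9  43.4  66. ] s [586.4  46.2  66. ]
posttop t [ 426.8 -289.4   96. ] s [ 432.3 -282.3   96. ]
disc t [ 427.4 -288.5   42. ] s [ 429.6 -286.3   42. ]
block corners t [array([ 449.4, -224.7]), array([ 470.6, -341.7]), array([ 404., -354.]), array([ 380.7, -235.8])]
red t [ 329.2 -326.2] purple [ 442.4 -170.4]
sock corners t [array([633.3,  84.1]), array([626.6,  -3.6]), array([539.4,   4.6]), array([546.6,  90.9])]
disc left st [603.1 155.5  72. ]  cone base [576.9 -72.3  72. ]
```

```bash
python3 -m crank '[[[34.1,-53,-3],[0,0,18],0],[[34.1,-53,-3],[0,0,18],0],[[34.1,-53,-3],[0,0,18],0],[[34.1,-53,-3],[0,0,18],0],[[34.1,-53,-3],[0,0,18],0],[[34.1,-53,-3],[0,0,18],0],[[34.1,-53,-3],[0,0,18],0],[[34.1,-53,-3],[0,0,18],0],[[34.1,-53,-3],[0,0,18],0],[[34.1,-53,-3],[0,0,18],0],[[34.1,-53,-3],[0,0,18],0],[[34.1,-53,-3],[0,0,18],0],[[34.1,-53,-3],[0,0,18],0],[[34.1,-53,-3],[0,0,18],0]]'
python3 - <<'E'
from h import *
p=read_camera("wrist");save(p,"w1.png")
s=r.get_state();print(s["clock"],s["ee_pos"],s["tool_rot"],s["joint_pos"])
print([(q["point"],q["confidence"]) for q in mark_of(p,"over_foot")])
print(proj(p,[588,44,66]))
E
```

```text
clock: 4.05
ee_pos: [587.9, 45.2, 201.7]
tool_rot: [0.0, 0.739, 0.674, 0.0]
wrist_force: [0.2, 0.1, 0.9]
grip_width: 1.004
4.1 [587.94166993  45.05320995 201.61458916] [7.43924164e-05 7.38565680e-01 6.74181513e-01 1.36203966e-04] [-3.55497948e-02  4.71918299e-01  1.68281218e+00  1.01223833e-04
  9.86563485e-01 -1.51531749e+00]
[([277.7, 199.9], 0.62)]
[[276.49122499 196.84229533]]
```

View pics/w1.png

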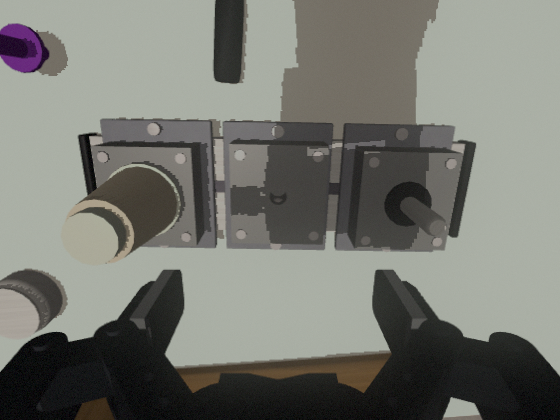

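```bash
python3 - <<'E'
import cv2
im=cv2.imread("pics/w1.png")
c=cv2.resize(im[175:225,240:320],None,fx=8,fy=8,interpolation=cv2.INTER_CUBIC)
cv2.imwrite("pics/w1c.png",cv2.convertScaleAbs(c,alpha=2))
E
```

```text
(no output)
```

View pics/w1c.png

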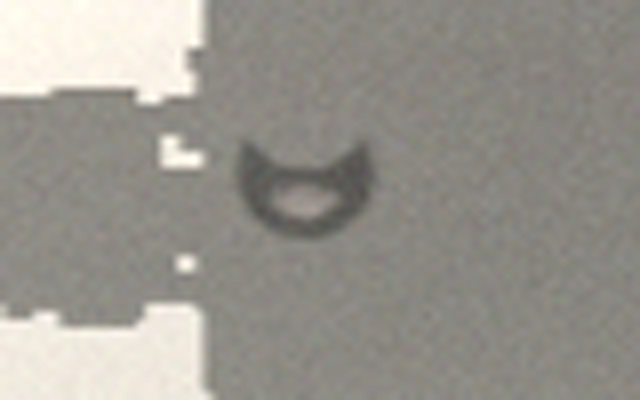

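```bash
python3 - <<'E'
from h import *
p=read_camera("wrist")
print(at_z(p,(277.8,196.7),66), ray(p,(280,210)))
t=np.linspace(0,2*np.pi,24)
c=at_z(p,(277.8,196.7),66)
q=proj(p,np.c_[c[0]+7.5*np.cos(t),c[1]+7.5*np.sin(t),66+0*t])
print((q.max(0)-[239.5,174.5])*8,(q.min(0)-[239.5,174.5])*8)
E
```

```text
[588.13585909  44.82832251  66.        ] (array([509.52430019,  51.9269553 , 343.56847464]), array([ 0.31149274, -0.02146448, -0.95000608]))
[374.34246981 242.68457342] [237.98375689 111.26424463]
```

```bash
python3 -m crank '[[[-16,-33.3,0],[0,0,15],0],[[-16,-33.3,0],[0,0,15],0],[[-16,-33.3,0],[0,0,15],0],[[-16,-33.3,0],[0,0,15],0],[[-16,-33.3,0],[0,0,15],0],[[-16,-33.3,0],[0,0,15],0],[[-16,-33.3,0],[0,0,15],0],[[-16,-33.3,-2],[0,0,15],0],[[-16,-33.3,-3],[0,0,15],0],[[-16,-33.3,-3],[0,0,15],0]]'
python3 - <<'E'
from h import *
p=read_camera("wrist");save(p,"w2.png")
s=r.get_state();print(s["clock"],s["ee_pos"],s["tool_rot"],s["joint_pos"])
print([(q["point"],q["confidence"]) for q in mark_of(p,"spindle_post")])
print(proj(p,[[428,-288,96],[428,-288,67],[428,-288,42]]))
E
```

```text
clock: 5.45
ee_pos: [428.5, -288.1, 170.9]
tool_rot: [-0.001, 0.644, 0.765, 0.0]
wrist_force: [-0.1, 0.6, -0.4]
grip_width: 1.0
5.5 [ 428.66741445 -288.39055968  171.41166668] [-2.03871168e-04  6.44443897e-01  7.64651566e-01  6.43890130e-05] [-7.20171228e-01  4.14229615e-01  1.89039531e+00  1.62404937e-04
  8.37377953e-01 -2.46128099e+00]
[([276.3, 208.4], 0.94), ([410.6, 239.2], 0.92), ([250.0, 66.8], 0.88)]
[[278.11141578 219.73607285]
 [278.02378949 207.19076989]
 [277.96201815 198.34772029]]
```

View pics/w2.png

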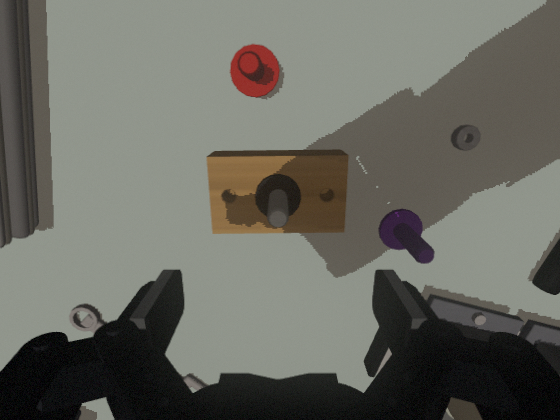

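```bash
python3 -m crank '[[[-0.1,0,-4],[0,0,0],0],[[-0.1,0,-8],[0,0,0],0],[[-0.1,0,-11],[0,0,0],0.2],[[-0.1,0,-12],[0,0,0],0.4],[[-0.1,0,-12],[0,0,0],0.6],[[-0.1,0,-12],[0,0,0],1],[[-0.1,0,-12],[0,0,0],1],[[-0.1,0,-12],[0,0,0],1],[[-0.1,0,-12],[0,0,0],1],[[-0.1,0,-12],[0,0,0],1]]'
python3 - <<'E'
from h import *
p=read_camera("wrist");save(p,"w3.png")
s=r.get_state();print(s["clock"],s["ee_pos"],s["wrist_force"],s["torque"],s["grip_width"])
E
```

```text
clock: 6.8
ee_pos: [427.8, -289.4, 52.6]
tool_rot: [0.001, 0.645, 0.764, 0.0]
wrist_force: [-0.0, 0.5, 7.2]
grip_width: 0.173
6.85 [ 427.79960034 -289.39858679   52.59614842] [-0.28745379  0.86030027  7.57301022] [ 0.1280308   0.0395231  -0.02582467] 0.16684960684787975
```

View pics/w3.png

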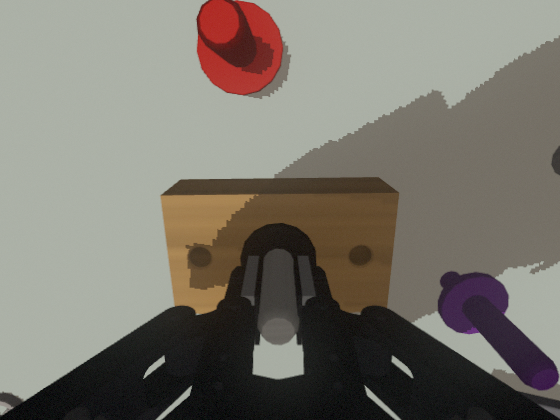

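```bash
python3 -m crank '[[[0,0,2],[0,0,0],1],[[0,0,6],[0,0,0],1],[[0,0,12],[0,0,0],1],[[0,0,18],[0,0,0],1],[[4,8,18],[0,0,-5],1],[[8,16,18],[0,0,-10],1],[[12,25,18],[0,0,-15],1],[[16.05,33.3,18],[0,0,-15],1],[[16.05,33.3,18],[0,0,-15],1],[[16.05,33.3,18],[0,0,-15],1],[[16.05,33.3,18],[0,0,-15],1],[[16.05,33.3,18],[0,0,-15],1]]'
python3 - <<'E'
from h import *
p=read_camera("wrist");save(p,"w4.png")
s=r.get_state();print(s["clock"],s["ee_pos"],s["tool_rot"],s["wrist_force"],s["torque"],s["grip_width"])
tz=s["ee_pos"][2]
im=cv2.imread("pics/w4.png")[200:370,190:370]
cv2.imwrite("pics/w4c.png",cv2.convertScaleAbs(cv2.resize(im,None,fx=3.5,fy=3.5,interpolation=2),alpha=2.5))
a=read_camera("scene");save(a,"s4.png")
E
```

```text
clock: 8.35
ee_pos: [587.3, 43.9, 231.5]
tool_rot: [-0.0, 0.739, 0.674, -0.0]
wrist_force: [-0.5, -0.5, -1.3]
grip_width: 0.17
8.4 [587.31176548  43.30408601 231.53203131] [-1.11810405e-05  7.39241797e-01  6.73440093e-01 -8.62610610e-05] [ 0.45261372 -0.41262906 -1.44675143] [ 0.01256992 -0.00558224 -0.05165987] 0.1730358674187386
```

View pics/w4c.png

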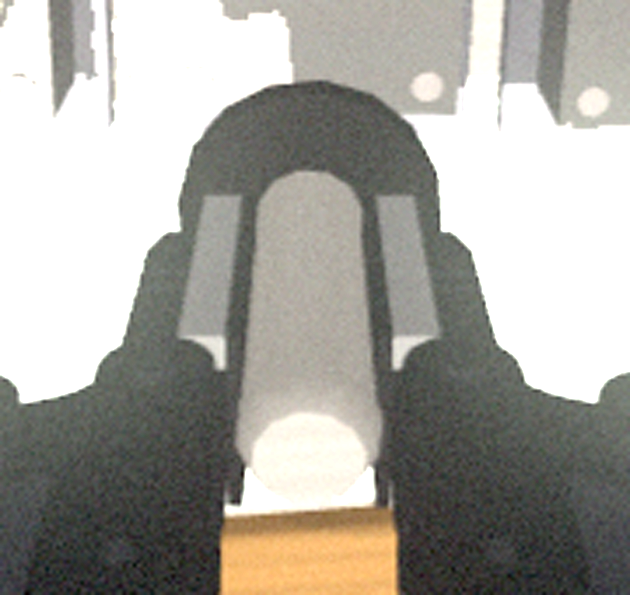

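View pics/s4.png

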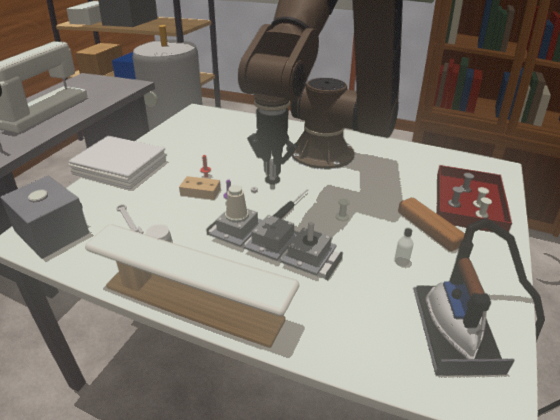

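```bash
python3 - <<'E'
from h import *
from scipy.optimize import least_squares
p=read_camera("wrist"); s=r.get_state(); T=s["ee_pos"]; print(T)
f=lambda x,y:np.array((190+(x+.5)/3.5-.5,200+(y+.5)/3.5-.5))
t=np.linspace(0,2*np.pi,181)
def circ(x,y,z,R): return proj(p,np.c_[x+R*np.cos(t),y+R*np.sin(t),z+0*t])
def pred(v):
    x,y,zf=v
    lo=circ(x,y,zf+24,20); up=circ(x,y,zf+30,20); pb=circ(x,y,zf+30,8); pt=circ(x,y,zf+84,8)
    return np.array([min(lo[:,1].min(),up[:,1].min()), up[:,0].min(),up[:,0].max(),pb[:,1].min(),pb[:,0].min(),pb[:,0].max(),pt[:,1].mean(),pt[:,0].mean(),pt[:,0].max()-pt[:,0].min()])
F=f
obs=np.array([F(0,80)[1],F(180,0)[0],F(440,0)[0],F(0,170)[1],F(255,0)[0],F(362,0)[0],F(0,455)[1],F(310,0)[0],117/3.5])
z=T[2]-40.6
sol=least_squares(lambda v:pred(v)-obs,[T[0],T[1],z],loss="soft_l1")
print(sol.x,np.round(sol.fun,1), sol.x-T)
sol=least_squares(lambda v:pred([v[0],v[1],z])-obs,[T[0],T[1]],loss="soft_l1")
print(sol.x,np.round(sol.fun,1), sol.x-T[:2], pred([T[0],T[1],z])-obs)
E
```

```text
[587.4221163   42.84201569 231.61993291]
[589.57129821  42.76842272 186.08153985] [ 0.6 -0.7  0.3  0.4  0.5 -0.  -0.8 -0.1  9.2] [  2.14918191  -0.07359298 -45.53839305]
[586.89053314  42.98555669] [-0.9 -2.   1.5 -0.3 -0.1  0.4  1.9 -0.2 11.2] [-0.53158316  0.143541  ] [ 0.07086073 -2.14374395  1.25245004  0.65414009 -0.26039665  0.22922056
  3.14245049 -0.42155331 11.09178902]
```

```bash
python3 -m crank '[[[0,0,-5],[0,0,0],1],[[0,0.03,-9],[0,0,0],1],[[0,0.03,-11],[0,0,0],1],[[0,0.03,-11.4],[0,0,0],1],[[0,0.03,-11.4],[0,0,0],1],[[0,0.03,-11.4],[0,0,0],1]]'
python3 - <<'E'
from h import *
a=read_camera("scene");save(a,"s5.png")
cv2.imwrite("pics/s5c.png",cv2.convertScaleAbs(cv2.resize(a["color"][170:270,220:340][:,:,::-1],None,fx=6,fy=6,interpolation=2),alpha=1.3))
p=read_camera("wrist");save(p,"w5.png")
for i in range(3):
    s=r.get_state();print(s["ee_pos"],s["wrist_force"])
E
```

```text
clock: 9.25
ee_pos: [588.2, 44.1, 118.5]
tool_rot: [0.001, 0.739, 0.673, 0.001]
wrist_force: [-0.2, -0.4, -1.3]
grip_width: 0.178
[588.09888133  44.25514512 118.24879072] [-0.33974197  0.71052676 -0.86072407]
[588.09888133  44.25514512 118.24879072] [-0.33974197  0.71052676 -0.86072407]
[588.09888133  44.25514512 118.24879072] [-0.33974197  0.71052676 -0.86072407]
```

View pics/s5c.png

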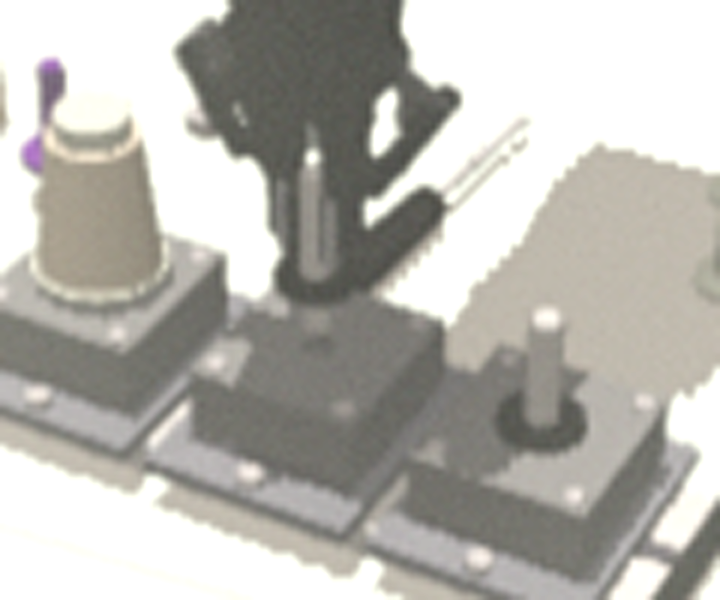

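View pics/w5.png

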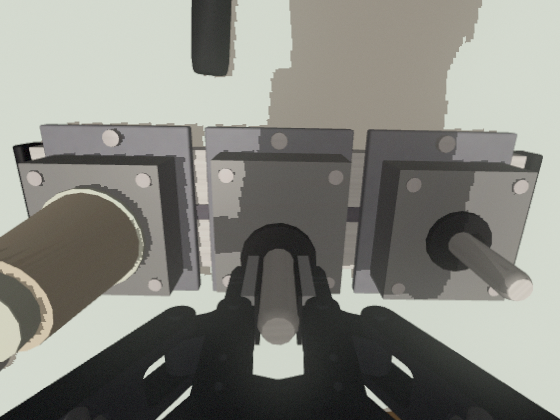

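```bash
python3 -m crank '[[[0,0,-0.2],[0,0,0],1],[[0,0,-0.4],[0,0,0],1],[[0,0,-0.5],[0,0,0],1]]'; python3 -m crank '[[[0,0,-0.1],[0,0,0],1],[[0,0,-0.2],[0,0,0],1]]'
```

```text
clock: 9.72
ee_pos: [587.7, 44.4, 112.1]
tool_rot: [-0.0, 0.739, 0.674, -0.0]
wrist_force: [0.6, 0.6, -0.4]
grip_width: 0.172
clock: 9.98
ee_pos: [587.8, 44.3, 110.2]
tool_rot: [-0.0, 0.739, 0.674, 0.0]
wrist_force: [0.4, 0.1, -1.8]
grip_width: 0.171
```

```bash
python3 -m crank '[[[0,0,-0.1],[0,0,0],1],[[0,0,-0.15],[0,0,0],1]]'; python3 -m crank '[[[0,0,-0.1],[0,0,0],1],[[0,0,-0.1],[0,0,0],1]]'
```

```text
clock: 10.22
ee_pos: [587.8, 44.3, 108.8]
tool_rot: [-0.0, 0.739, 0.674, 0.0]
wrist_force: [1.2, 0.5, -2.5]
grip_width: 0.172
clock: 10.48
ee_pos: [587.8, 44.3, 107.8]
tool_rot: [-0.0, 0.739, 0.674, 0.0]
wrist_force: [0.3, 0.0, -1.6]
grip_width: 0.17
```

```bash
python3 -m crank '[[[0,0,-0.05],[0,0,0],1],[[0,0,-0.1],[0,0,0],1]]'; python3 -m crank '[[[0,0,-0.05],[0,0,0],1],[[0,0,-0.05],[0,0,0],1]]'
```

```text
clock: 10.72
ee_pos: [587.8, 44.3, 106.8]
tool_rot: [-0.0, 0.739, 0.674, 0.0]
wrist_force: [0.2, 0.7, -1.9]
grip_width: 0.17
clock: 10.98
ee_pos: [587.8, 44.3, 106.3]
tool_rot: [-0.0, 0.739, 0.674, 0.0]
wrist_force: [-0.3, -0.3, -0.5]
grip_width: 0.173
```

```bash
python3 -m crank '[[[0,0,-0.05],[0,0,0],1],[[0,0,-0.05],[0,0,0],1]]'
```

```text
clock: 11.22
ee_pos: [587.8, 44.4, 105.8]
tool_rot: [-0.0, 0.739, 0.674, 0.0]
wrist_force: [0.3, 1.3, 0.3]
grip_width: 0.168
```

```bash
python3 -m crank '[[[0,0,-0.04],[0,0,0],1],[[0,0,-0.04],[0,0,0],1]]'
```

```text
clock: 11.48
ee_pos: [587.8, 44.4, 105.5]
tool_rot: [-0.0, 0.739, 0.674, 0.0]
wrist_force: [0.1, 0.7, -0.6]
grip_width: 0.166
```

```bash
python3 -m crank '[[[0,0,-0.05],[0,0,0],1],[[0,0,-0.05],[0,0,0],1]]'
```

```text
clock: 11.72
ee_pos: [587.8, 44.4, 104.9]
tool_rot: [-0.0, 0.739, 0.674, 0.0]
wrist_force: [0.5, 1.8, -1.1]
grip_width: 0.173
```

```bash
python3 -m crank '[[[0,0,-0.05],[0,0,0],1],[[0,0,-0.05],[0,0,0],1]]'
```

```text
clock: 11.98
ee_pos: [587.8, 44.3, 104.4]
tool_rot: [-0.0, 0.739, 0.674, 0.0]
wrist_force: [0.3, 2.4, -0.6]
grip_width: 0.17
```

```bash
python3 -m crank '[[[0,0,-0.06],[0,0,0],1],[[0,0,-0.06],[0,0,0],1]]'
```

```text
clock: 12.22
ee_pos: [587.8, 44.4, 103.8]
tool_rot: [-0.0, 0.739, 0.674, 0.0]
wrist_force: [0.8, 2.4, -0.8]
grip_width: 0.175
```

```bash
python3 -m crank '[[[0,0,-0.06],[0,0,0],1],[[0,0,-0.06],[0,0,0],1]]'
```

```text
clock: 12.48
ee_pos: [587.8, 44.3, 103.2]
tool_rot: [-0.0, 0.739, 0.674, 0.0]
wrist_force: [0.5, 1.8, -1.0]
grip_width: 0.171
```

```bash
python3 -m crank '[[[0,0,-0.06],[0,0,0],1],[[0,0,-0.06],[0,0,0],1]]'; python3 - <<'E'
from h import *
a=read_camera("scene");save(a,"s6.png")
cv2.imwrite("pics/s6c.png",cv2.convertScaleAbs(cv2.resize(a["color"][170:270,220:340][:,:,::-1],None,fx=6,fy=6,interpolation=2),alpha=1.3))
E
```

```text
clock: 12.72
ee_pos: [587.8, 44.3, 102.6]
tool_rot: [-0.0, 0.739, 0.674, 0.0]
wrist_force: [1.3, 2.6, -0.3]
grip_width: 0.174
```

View pics/s6c.png

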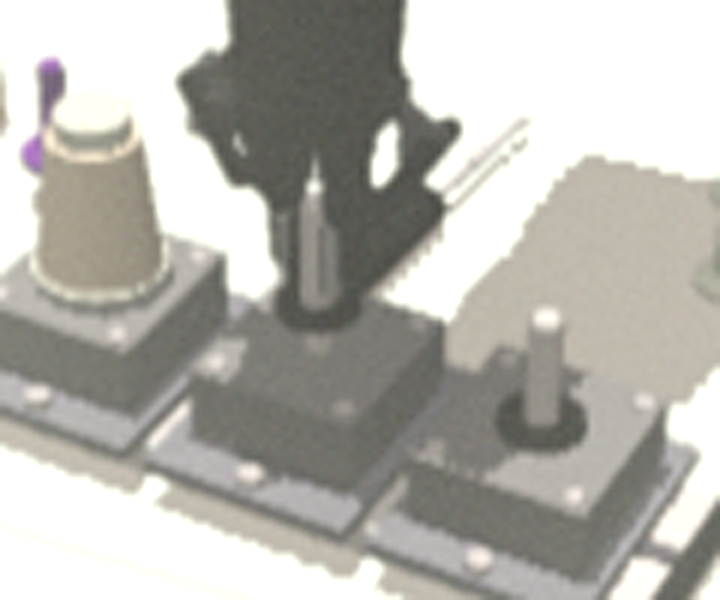

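The tip has entered the bore: no vertical reaction well below the contact height, and a small +y side force. I'll ease it over and continue.

```bash
python3 -m crank '[[[0.01,0.03,-0.05],[0,0,0],1],[[0.01,0.03,-0.1],[0,0,0],1],[[0.01,0.03,-0.15],[0,0,0],1]]'
```

```text
clock: 13.15
ee_pos: [587.8, 44.5, 101.0]
tool_rot: [-0.0, 0.739, 0.674, -0.0]
wrist_force: [1.5, 0.3, -0.3]
grip_width: 0.171
```

```bash
python3 -m crank '[[[0,0,-0.1],[0,0,0],1],[[0,0,-0.2],[0,0,0],1],[[0,0,-0.3],[0,0,0],1],[[0,0,-0.3],[0,0,0],1]]'
```

```text
clock: 13.65
ee_pos: [587.8, 44.6, 98.0]
tool_rot: [-0.0, 0.739, 0.674, -0.0]
wrist_force: [0.7, 0.1, -1.3]
grip_width: 0.169
```

```bash
python3 -m crank '[[[0,0,-0.15],[0,0,0],1],[[0,0,-0.3],[0,0,0],1],[[0,0,-0.4],[0,0,0],1]]'
```

```text
clock: 14.02
ee_pos: [587.7, 44.8, 94.5]
tool_rot: [-0.0, 0.739, 0.674, 0.0]
wrist_force: [-3.3, 1.6, 7.7]
grip_width: 0.169
```

```bash
python3 -m crank '[[[0,0,-0.1],[0,0,0],1],[[0,0,-0.2],[0,0,0],1],[[0,0,-0.2],[0,0,0],1]]'
```

```text
clock: 14.4
ee_pos: [587.7, 44.9, 92.3]
tool_rot: [-0.0, 0.739, 0.674, 0.0]
wrist_force: [-2.3, 3.0, 3.1]
grip_width: 0.173
```

```bash
python3 -m crank '[[[0,0,-0.1],[0,0,0],1],[[0,0,-0.2],[0,0,0],1],[[0,0,-0.2],[0,0,0],1]]'
```

```text
clock: 14.78
ee_pos: [587.7, 44.8, 90.1]
tool_rot: [-0.0, 0.739, 0.674, -0.0]
wrist_force: [-2.6, 3.4, 1.4]
grip_width: 0.174
```

```bash
python3 -m crank '[[[0,0.02,-0.15],[0,0,0],1],[[0,0.02,-0.3],[0,0,0],1],[[0,0.02,-0.45],[0,0,0],1],[[0,0.02,-0.5],[0,0,0],1]]'
```

```text
clock: 15.28
ee_pos: [587.7, 44.8, 85.1]
tool_rot: [-0.0, 0.739, 0.674, -0.0]
wrist_force: [-3.8, 1.8, 6.0]
grip_width: 0.171
```

```bash
python3 -m crank '[[[0,0,-0.1],[0,0,0],1],[[0,0,-0.15],[0,0,0],1],[[0,0,-0.15],[0,0,0],1]]'
```

```text
clock: 15.65
ee_pos: [587.7, 44.9, 83.4]
tool_rot: [-0.0, 0.739, 0.674, -0.0]
wrist_force: [-2.3, 2.4, 1.4]
grip_width: 0.17
```

```bash
python3 -m crank '[[[0,0,-0.05],[0,0,0],1],[[0,0,-0.1],[0,0,0],1]]'
```

```text
clock: 15.9
ee_pos: [587.7, 44.9, 82.6]
tool_rot: [-0.0, 0.739, 0.674, -0.0]
wrist_force: [-5.1, 2.4, 6.6]
grip_width: 0.173
```

```bash
python3 -m crank '[[[0,0,-0.05],[0,0,0],1],[[0,0,-0.1],[0,0,0],1]]'
```

```text
clock: 16.15
ee_pos: [587.8, 44.9, 82.5]
tool_rot: [0.0, 0.739, 0.674, 0.0]
wrist_force: [-9.2, 2.3, 19.1]
grip_width: 0.172
```

```bash
python3 -m crank '[[[0,0,-0.05],[0,0,0],1],[[0,0,-0.1],[0,0,0],1]]'
```

```text
clock: 16.4
ee_pos: [587.8, 44.9, 82.4]
tool_rot: [0.0, 0.739, 0.674, 0.0]
wrist_force: [-11.2, 2.0, 28.6]
grip_width: 0.169
```

```bash
python3 -m crank '[[[-0.05,0,0.12],[0,0,0],1],[[-0.05,0,0.12],[0,0,0],1]]'
```

```text
clock: 16.65
ee_pos: [587.6, 44.9, 82.5]
tool_rot: [0.0, 0.739, 0.674, 0.0]
wrist_force: [-5.8, 3.5, 11.7]
grip_width: 0.171
```

```bash
python3 -m crank '[[[0,0,0],[0,0,0],0.7],[[0,0,0],[0,0,0],0.5],[[0,0,0],[0,0,0],0.4],[[0,0,0],[0,0,0],0.4]]'; python3 - <<'E'
from h import *
p=read_camera("wrist");save(p,"w7.png")
a=read_camera("scene")
cv2.imwrite("pics/s7c.png",cv2.convertScaleAbs(cv2.resize(a["color"][170:270,220:340][:,:,::-1],None,fx=6,fy=6,interpolation=2),alpha=1.3))
E
```

```text
clock: 17.15
ee_pos: [587.5, 44.8, 81.7]
tool_rot: [0.0, 0.739, 0.674, 0.0]
wrist_force: [-0.4, 0.3, 0.7]
grip_width: 0.603
```

View pics/w7.png

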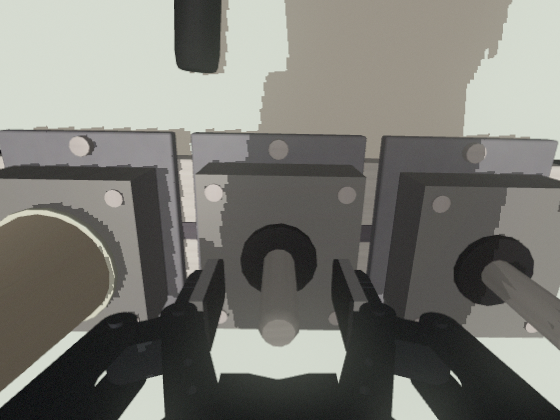

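View pics/s7c.png

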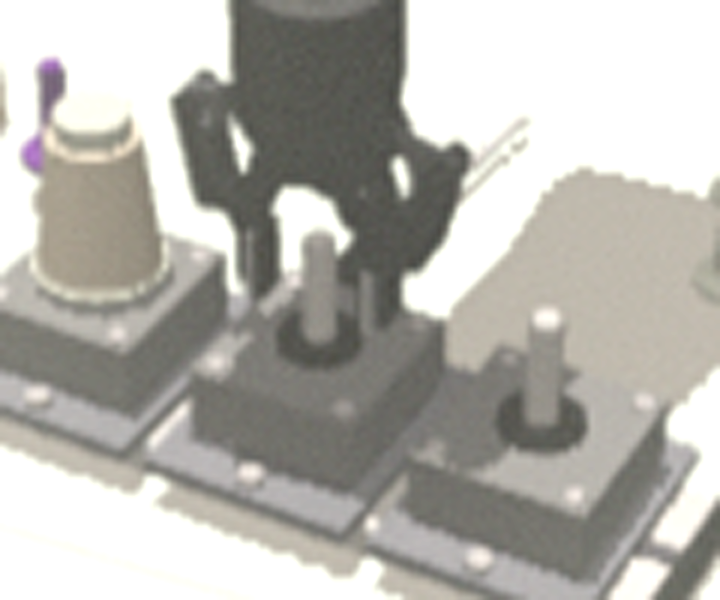

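The pictures show the spindle seated, its disc flat on the block at crop (318,345), and the fingers clear of the post. I retreat straight up.

```bash
python3 -m crank '[[[0,0,2],[0,0,0],0.4],[[0,0,6],[0,0,0],0.4],[[0,0,11],[0,0,0],0.4],[[0,0,16],[0,0,0],0.4],[[0,0,18],[0,0,0],0.4],[[0,0,18],[0,0,0],0.4],[[0,0,18],[0,0,0],0.4]]'; python3 - <<'E'
from h import *
p=read_camera("wrist");save(p,"w8.png")
a=read_camera("scene")
save(a,"s8.png")
cv2.imwrite("pics/s8c.png",cv2.convertScaleAbs(cv2.resize(a["color"][140:270,180:340][:,:,::-1],None,fx=4.5,fy=4.5,interpolation=2),alpha=1.2))
print([(q["point"],q["confidence"]) for q in mark_of(a,"spindle_post")], proj(a,[588,44.7,97]))
print([(q["point"],q["confidence"]) for q in mark_of(p,"spindle_post")], proj(p,[588,44.7,97]))
E
```

```text
clock: 18.12
ee_pos: [586.9, 44.8, 260.6]
tool_rot: [-0.001, 0.739, 0.674, -0.001]
wrist_force: [0.3, 0.8, -0.6]
grip_width: 0.596
[([226.7, 185.3], 0.66), ([204.5, 161.5], 0.44)] [[272.23674141 218.05528579]]
[([279.6, 189.6], 0.79), ([44.5, 56.1], 0.68)] [[277.85600136 189.98194628]]
```

View pics/w8.png

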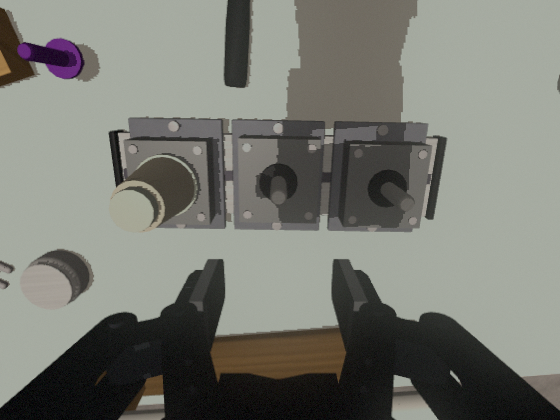

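View pics/s8c.png

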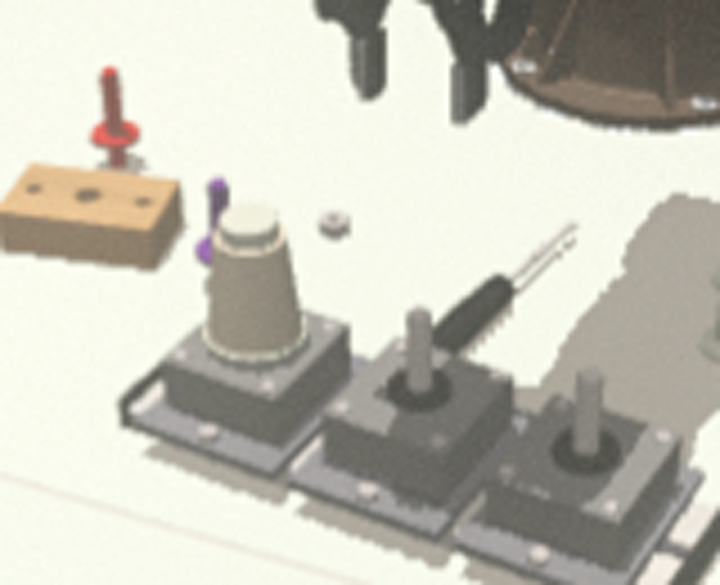

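The spindle stands upright and home, with its disc on the block and looking the same as its fixed neighbour. The spares block's middle hole is empty, and the nearby bystanders haven't moved. I hand in.

```bash
python3 -c "
from bench import r
print(r.finish_job())"
```

```text
the job is handed in; nothing more can be done
None
```

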